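Blank off the dust duct: gate blade in, snap cap on and held

ROBOT

A 6-joint arm with a two-finger parallel gripper is mounted at the origin on the work surface. World frame = base frame: x ahead of the robot, y to its left, z up, the work surface at z = 0. Lengths are in m, angles in rad, forces in N, time in s.
With the tool pointing down it reaches from about 0.3 to 0.825 m from the base axis. Payload 5.4 kg.
Tool frame: the origin (TCP) lies between the finger pads, 19 mm behind the fingertips; this is the grasp point; z points along the fingers, y is the line along which they close (so a half turn about z gives the same grasp; the last joint's range is limited). The gripper opens to 92 mm and grips with 3 to 60 N. Pads are 20 mm wide; open, the fingers measure 128 mm over their backs; the gripper's body (75 mm by 189 mm) begins 69 mm behind the grasp point.
Start: joints at [-1.414, 0.158, 1.597, -0, 1.386, -0.21], TCP at [0.206, -0.537, 0.233] pointing down, gripper open.
Joint ranges: [-2.91, 2.91], [-0.94, 2.29], [0.18, 2.7], [-1.29, 4.43], [0.17, 2.64], [-3, 3]. Speed limits (rad/s): [2.57, 2.57, 3.14, 3.14, 3.14, 3.14].

INTERFACE

Orientations are given as a rotation vector (axis times angle).
In Python, from workcell import bot gives the robot as it stands. Calls block until the motion is done:
- bot.goto(position, orientation): joint-space move of the TCP to a pose.
- bot.line_to(position, rot=None, max_speed=0.15): straight line of the TCP; rot=None keeps the orientation; max_speed is the mean speed in m/s.
- bot.set_joints(angles): joint-space move.
- bot.set_gripper(opening, newtons=None): opening from 0.0 (shut) to 1.0 (fully open); newtons is the grip in N (None keeps the last); returns when the fingers have stopped.
- bot.hold(seconds).
- bot.inverse_kinematics(position, orientation): joint angles nearest the present ones, or None.
- bot.read_camera(name): name is "scene" or "side" or "wrist"; returns a dict with "pixels" (400x640x3 uint8, blue, green, red), "fx", "fy", "cx", "cy" (pixels), "R" (3x3) and "t" (3): a world point X has camera coordinates R X + t. Camera axes: x right, y down, z forward; pixel columns grow to the right and rows downward; lengths in m; the calibration is good to about 2 mm. A picture is of the moment at which its call begins. There is no depth.
A pose or a line that the arm cannot do raises bot.MotionError and nothing moves.
- bot.job_done(): hands the job in; it is judged then, once.
Readings, each from a call of its own:
- bot.current_clock(): time.
- bot.current_joints(): joint angles.
- bot.current_joint_vel(): joint speeds.
- bot.current_effort(): joint torques, N m.
- bot.current_ee_pos(): TCP position.
- bot.current_tool_rot(): TCP orientation.
- bot.current_contact_force(): force on the tool from outside, world axes, zero at the start.
- bot.current_ft_torque(): the same for the moment, N m.
- bot.current_opening(): opening from 0.0 (shut) to 1.0 (fully open).
- bot.current_grip_force(): force on a finger pad.
Only numpy, scipy, OpenCV 4.12 (cv2) and the standard library are available. Lean on these libraries where they do the work, as an engineer would, in place of code of your own. Each camera call takes 0.05 s, during which the arm holds its last target. There are 200 camera calls.

TASK

Close off the white dust-duct fitting: take the blade with the orange grip from the rack, slide it into the slot of the gate housing until its cross bar sits on the housing, and let go of it. Then take the white cap by its blue bar, press it straight down onto the round stub until it snaps over the bumps, and keep pressing: finish while still holding the cap with a steady push of about 10 N, so that the rubber seal under it stays squeezed. Leave the green blade and the other things on the bench where they are.

Things in the scene. Friction and masses are not known exactly. Their poses are not given: they have to be found in the camera images.
- fitting: White dust-duct fitting fixed to the bench: level pipe 60 mm thick, 215 mm along its y, axis 50 mm up. At y = +65 mm the gate housing, a white block 100 (x) by 34 (y) by 105 mm high with a slot in its top; at y = -65 mm an upright round stub, 60 mm diameter, rim 120 mm up. Origin on the bench, midway between slot and stub; z up; yaw varies.
- gate_mouth (a point): Centre of the slot mouth, level with the flat top of the gate housing (105 mm above the bench). Axes as the fitting: the slot is 56 mm long along x and 8 mm wide along y, 60 mm deep; its long edges are bevelled 5 mm so the mouth is 18 mm wide.
- stub_top (a point): Centre of the stub's rim, 120 mm above the bench. Stub 60 mm across, its top 6 mm tapered to 52 mm. A black rubber seal disc, 40 mm across, stands 7 mm above the rim. Four sprung grey bumps 10 mm below the rim stick out to 69 mm diameter. The cap's inside touches the seal when its underside is 21 mm below this rim; pressing on squeezes the seal up to 6 mm.
- seal (a joint): Squeeze of the sprung rubber seal disc on the stub: 0 m free, at most 0.006 m; pushes back about 4 N per mm (about 10 N at 2.5 mm), then it is solid.
- blade: Loose gate blade, ORANGE grip, about 90 g, in either slot of the rack. From its origin (middle of the lower edge), z up: aluminium plate 50 (x) by 5 (y) by 55 mm high; orange cross bar 80 (x) by 14 by 10 mm (z 55 to 65), which rests on the housing top when fully home; finger grip 40 (x) by 14 (y) by 32 mm (z 65 to 97).
- blade_grip (a point): Point to grip on the orange blade: 87 mm above its lower edge, in the middle of the finger grip (14 mm thick, pinch along the blade's y). With the TCP here the fingertips just clear the cross bar. Axes as the blade.
- rack: Fixed wooden blade rack, 225 (x) by 70 by 65 mm high, two slots (56 by 8 mm, in line along its x) at x = -55 and +55 mm; blades stand in them with x along the rack's x, lower edge 10 mm above the bench. It is left or right of the fitting, the cap on the other side. Origin on the bench under its centre.
- cap: Loose white snap cap, about 90 g, skirt down on the bench; origin: centre of its underside. Skirt 78 mm outside, 28 mm high, 71 inside, with a bead in its lowest 4 mm (64 inside); top 85 mm across, z 28 to 33; blue finger bar 44 (x) by 14 (y), z 33 to 63. Any yaw fits. Bead meets the bumps 3 mm below the rim; push 8 to 18 N for some 7 mm, then the force drops and it pulls itself on.
- cap_grip (a point): Point to grip on the cap: in the blue finger bar, 54 mm above the cap's underside (14 mm thick, pinch along the cap's y). With the TCP here the fingertips just clear the cap's flat top. Axes as the cap.
- spare_blade: Bystander, another blade of the same shape with a GREEN grip, in the other slot of the rack.
- tape: Bystander, yellow tape measure, 66 x 36 x 62 mm. Origin under its centre.
- holesaw: Bystander, red hole saw cup, 64 mm diameter, 45 mm high.
- tumbler: Bystander, steel tumbler, 84 mm diameter, 130 mm high.
- screwdriver: Bystander, screwdriver with dark wooden handle, 200 mm long, lying.
- hammer: Bystander, hammer, 260 mm long, lying.
- coupler: Bystander, black pipe coupler, 72 mm diameter, 60 mm high, standing.
There are look-alikes about, which are no part of the job. There is more than one size of the blade; the one meant has the size given above.

How it is judged:
On the way, in this order (a step that is already met when the one before it is completed fails the run):
1. the orange blade is fully down in the gate slot and let go (z of blade in the frame of gate_mouth between -0.06 and -0.051 m and horizontal distance between blade and gate_mouth below 0.006 m and angle between the x axis of blade and the x axis of gate_mouth, either way round below 0.12 rad and angle between blade's own z axis and vertical below 0.12 rad and contact force between the fingers and blade below 0.2 N), for 0.2 s.
2. the cap is snapped over the bumps of the stub (z of cap in the frame of stub_top between -0.03 and -0.018 m and horizontal distance between cap and stub_top below 0.005 m and angle between cap's own z axis and vertical below 0.08 rad), for 0.1 s.
At the end, for the whole second after the job is handed in: Orange blade within 4 mm of fully home in the gate slot, upright, let go; cap snapped on the stub (underside over 18 mm below the rim, centred to 5 mm, level), the robot still pressing it so that the seal is squeezed over 1.2 mm (5 N), under 35 N on the fitting; bystanders within 30 mm (all of step 2 and z of blade in the frame of gate_mouth between -0.06 and -0.051 m and horizontal distance between blade and gate_mouth below 0.006 m and angle between the x axis of blade and the x axis of gate_mouth, either way round below 0.12 rad and angle between blade's own z axis and vertical below 0.12 rad and value of joint seal above 0.0012 m and contact force between the fingers and cap above 3 N and contact force between cap and fitting below 35 N and linear speed of cap below 0.02 m/s); the arm keeps its last pose, push and grip.
It fails at once if the green spare blade was moved more than 30 mm (distance of spare_blade from where it was at the start of the episode above 0.03 m).
It fails at once if another thing on the bench was moved more than 30 mm (distance of any of tape, holesaw, tumbler, screwdriver, hammer, coupler from where it was at the start of the episode above 0.03 m).
It also fails if it takes over 72 s, if anything falls off the work surface, if the arm or the gripper's body presses on something with over 40 N, if the wrist force passes 120 N, or if a joint passes its speed limit or range.

## Working session

There is one attempt and no reset: what is moved stays moved. The work goes in short steps, each a Python script; the robot and the scene stay as the last script left them, time stands still between calls to the robot, and variables do not carry over. Pictures are saved under pics/ and viewed, at most 10 in all, crops included, and the job is handed in when it is done.

```bash
mkdir -p pics; ls; python3 - <<'E'
from workcell import bot
import cv2,numpy as np,pickle
d={}
for n in("scene","side","wrist"):
    c=bot.read_camera(n);d[n]=c;cv2.imwrite(f"pics/{n}0.png",c["pixels"])
    C=-np.array(c["R"]).T@np.array(c["t"]);print(n,c["fx"],c["cx"],c["cy"],C.round(3),np.array(c["R"]).round(2).tolist())
pickle.dump(d,open("d0.pkl","wb"));print(bot.current_clock(),bot.current_tool_rot())
E
```

```text
pics
scene 459.8309833793197 324.87871220511863 195.2474954085204 [ 1.035 -0.918  1.108] [[0.88, 0.48, 0.02], [0.35, -0.62, -0.7], [-0.32, 0.62, -0.71]]
side 465.00032120617715 317.72067679172204 201.72730188557864 [0.481 0.827 0.97 ] [[-0.99, -0.13, 0.01], [-0.1, 0.69, -0.72], [0.08, -0.71, -0.7]]
wrist 305.18038585217465 318.2503114729414 201.68464896425164 [ 0.283 -0.506  0.384] [[0.36, -0.93, -0.0], [-0.89, -0.34, 0.29], [-0.27, -0.1, -0.96]]
0.15 [-3.08744305e+00 -5.72687661e-01 -3.81075280e-05]
```

View pics/scene0.png

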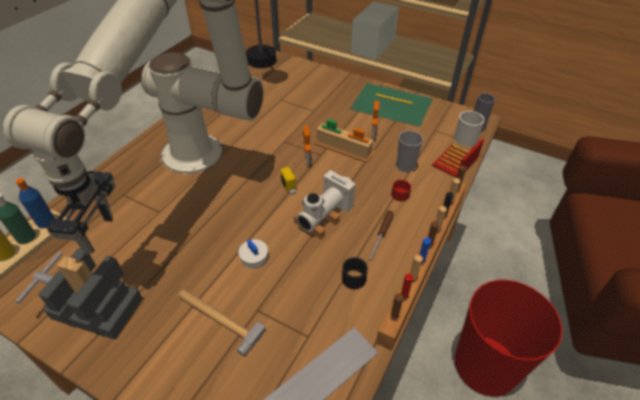

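View pics/side0.png

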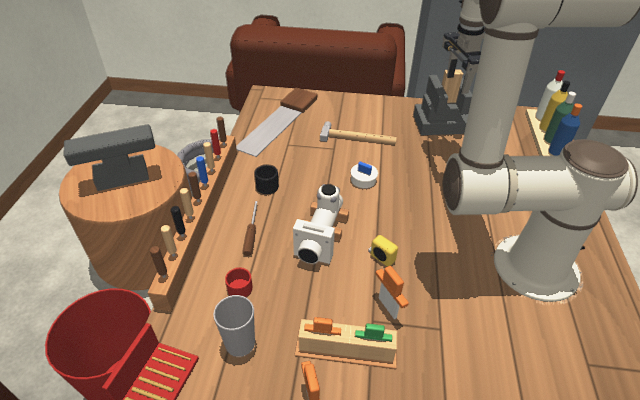

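The side view shows the rack at about (348,340), with the orange blade at (322,325) and the green one at (373,332). The gate housing is at (315,228), the stub at (328,190) and the cap bar at (364,168). Two look-alike orange blades stand loose at (390,290) and (311,380). Next I'll take coarse fixes, then close looks with the wrist camera.

```bash
cat > h.py <<'E'
import numpy as np,cv2
from scipy.spatial.transform import Rotation as Ro
def ray(c,u,v):
    R=np.array(c["R"]);t=np.array(c["t"]);C=-R.T@t
    d=R.T@np.array([(u-c["cx"])/c["fx"],(v-c["cy"])/c["fy"],1]);return C,d
def onz(c,u,v,z):
    C,d=ray(c,u,v);return C+d*(z-C[2])/d[2]
def proj(c,X):
    p=np.array(c["R"])@np.array(X)+np.array(c["t"]);return c["fx"]*p[0]/p[2]+c["cx"],c["fy"]*p[1]/p[2]+c["cy"]
def down(yaw): # tool z down, tool y axis along world angle yaw
    y=np.array([np.cos(yaw),np.sin(yaw),0]);z=np.array([0,0,-1.]);x=np.cross(y,z)
    return Ro.from_matrix(np.c_[x,y,z]).as_rotvec()
def tri(c1,p1,c2,p2):
    A=np.zeros((3,3));b=np.zeros(3)
    for c,p in((c1,p1),(c2,p2)):
        C,d=ray(c,*p);d/=np.linalg.norm(d);M=np.eye(3)-np.outer(d,d);A+=M;b+=M@C
    return np.linalg.solve(A,b)
E
python3 - <<'E'
import pickle;from h import *
d=pickle.load(open("d0.pkl","rb"));s,a=d["scene"],d["side"]
for n,pa,ps,z in(("orange",(322,325),(358,133),.095),("green",(373,332),(333,126),.095),("cap",(364,168),(252,246),.055),("stub",(328,190),(313,198),.122),("house",(315,227),(338,180),.105)):
    print(n,onz(a,*pa,z).round(3),onz(s,*ps,z).round(3),tri(a,pa,s,ps).round(3))
from workcell import bot
R=Ro.from_rotvec(bot.current_tool_rot()).as_matrix();print(R.round(2).tolist())
w=d["wrist"];print((R.T@(-np.array(w["R"]).T@w["t"]-bot.current_ee_pos())).round(3))
E
```

```text
orange [0.529 0.304 0.095] [0.533 0.293 0.095] [0.53  0.3   0.089]
green [0.421 0.306 0.095] [0.436 0.285 0.095] [0.424 0.3   0.082]
cap [ 0.471 -0.274  0.055] [ 0.474 -0.286  0.055] [ 0.47  -0.282  0.048]
stub [ 0.562 -0.088  0.122] [ 0.564 -0.089  0.122] [ 0.563 -0.088  0.121]
house [0.581 0.035 0.105] [0.586 0.033 0.105] [0.583 0.035 0.103]
[[0.93, 0.36, -0.0], [0.36, -0.93, 0.0], [0.0, -0.0, -1.0]]
[ 0.082 -0.001 -0.152]
```

```bash
python3 - <<'E'
from workcell import bot
from h import *;import pickle
d={}
for n,p in(("cap",(.45,-.28,.25)),("fit",(.55,-.03,.30)),("rack",(.46,.29,.28))):
    bot.goto(p,down(-1.65))
    for k in(0,):
        c=bot.read_camera("wrist");d[n]=c;cv2.imwrite(f"pics/{n}1.png",c["pixels"])
    print(n,bot.current_clock(),bot.current_joints(),np.round(bot.current_ee_pos(),3))
for k in("scene","side"):d[k]=bot.read_camera(k)
pickle.dump(d,open("d1.pkl","wb"))
m=np.vstack([cv2.resize(d[n]["pixels"],(426,266)) for n in("fit","rack")])
m2=np.hstack([m,np.vstack([cv2.resize(d["cap"]["pixels"],(374,234)),np.zeros((298,374,3),np.uint8)])])
cv2.imwrite("pics/m1.png",m2)
E
```

```text
cap 1.5333 [-7.86335218e-01  3.02060696e-02  1.70146979e+00 -2.92864090e-04
  1.41001202e+00  8.64704871e-01] [ 0.45  -0.281  0.25 ]
fit 2.65 [-2.76344332e-01  5.85972406e-02  1.57497191e+00 -5.10291869e-04
  1.50889008e+00  1.37560040e+00] [ 0.55  -0.031  0.299]
rack 3.9583 [ 3.37922804e-01  4.87772589e-02  1.62294746e+00 -3.81414881e-04
  1.46963663e+00  1.98979680e+00] [0.461 0.289 0.28 ]
```

View pics/m1.png

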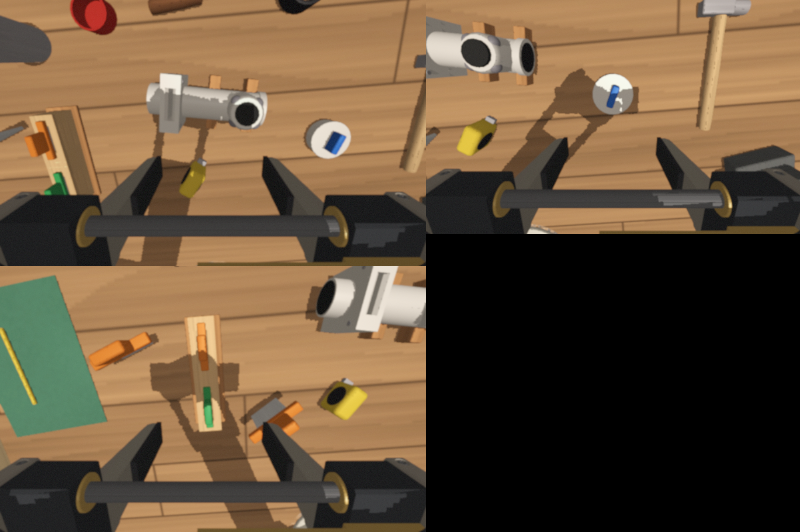

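```bash
python3 - <<'E'
import pickle;from h import *
d=pickle.load(open("d1.pkl","rb"))
z=lambda n,x,y,w,h,s:cv2.resize(d[n]["pixels"][y:y+h,x:x+w],None,fx=s,fy=s,interpolation=cv2.INTER_CUBIC)
a=z("rack",260,60,90,200,3);b=z("fit",210,95,200,110,2);c=z("cap",270,110,100,100,2.5);e=z("rack",450,0,190,110,2)
o=np.zeros((600,800,3),np.uint8)
o[:600,:270]=a;o[:220,280:680]=b;o[225:475,280:530]=c;cv2.imwrite("pics/m2.png",o)
E
```

```text
(no output)
```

View pics/m2.png

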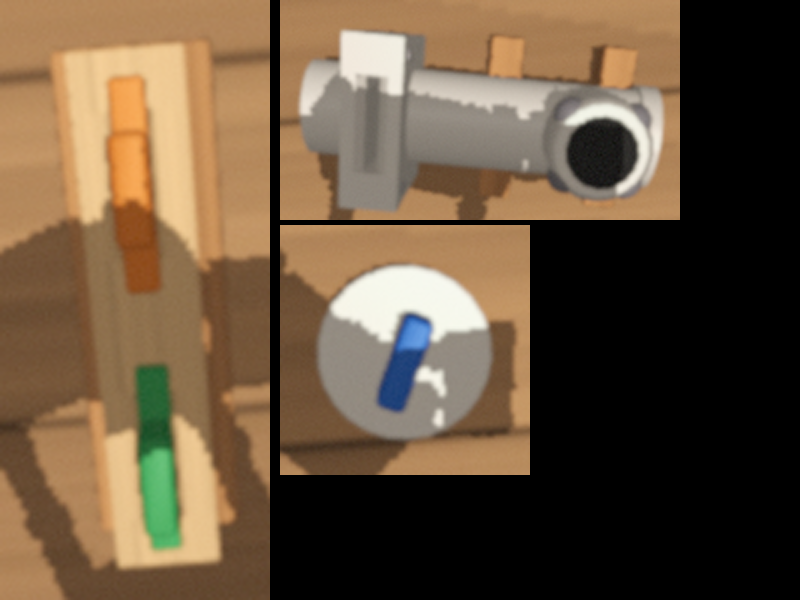

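The zoom shows all four targets clearly: orange blade centre at rack px (304,123), slot mouth at fit px (255,157), stub seal at fit px (371,171), and the cap bar at cap px (320,161). I'll take closer views and measure from masks.

```bash
python3 - <<'E'
from workcell import bot
from h import *;import pickle
d=pickle.load(open("d1.pkl","rb"))
T={"cap2":((.47,-.282,.06),.20),"stub2":((.563,-.088,.12),.25),"gate2":((.583,.035,.105),.25),"or2":((.53,.30,.107),.25)}
o=np.zeros((600,800,3),np.uint8)
for i,(n,(X,h)) in enumerate(T.items()):
    bot.goto((X[0]-.06,X[1],h),down(-1.65)); bot.hold(.15)
    c=bot.read_camera("wrist");d[n]=c
    u,v=map(int,proj(c,X));print(n,u,v,np.round(bot.current_ee_pos(),3))
    y0,x0=max(0,v-75),max(0,u-100);d[n]["off"]=(x0,y0);p=c["pixels"][y0:y0+150,x0:x0+200]
    p=cv2.resize(p,None,fx=2,fy=2,interpolation=cv2.INTER_CUBIC)
    o[(i//2)*300:(i//2)*300+p.shape[0],(i%2)*400:(i%2)*400+p.shape[1]]=p
cv2.imwrite("pics/m3.png",o);pickle.dump(d,open("d2.pkl","wb"))
print([d[n]["off"] for n in T],bot.current_clock())
w=d["rack"]
# orange blob
def blob(c,lo,hi,near,r=60):
    m=cv2.inRange(cv2.cvtColor(c["pixels"],cv2.COLOR_BGR2HSV),lo,hi);k=np.zeros_like(m);cv2.circle(k,tuple(map(int,near)),r,255,-1);m&=k
    n,l,s,ce=cv2.connectedComponentsWithStats(m);i=1+np.argmax(s[1:,4])
    ct=cv2.findContours((l==i).astype(np.uint8),0,2)[0][0];return s[i],ce[i],cv2.minAreaRect(ct)
for n,x in(("rack",(.53,.3,.095)),("or2",(.53,.3,.095))):print(n,blob(d[n],(4,190,60),(16,255,255),proj(d[n],x)))
for n in("cap","cap2"):print(n,blob(d[n],(100,130,50),(125,255,255),proj(d[n],(.47,-.28,.06))))
for n,x in(("fit",(.563,-.088,.127)),("stub2",(.563,-.088,.127))):print(n,blob(d[n],(0,0,0),(180,255,45),proj(d[n],x),30))
E
```

```text
cap2 315 134 [ 0.41  -0.282  0.2  ]
stub2 312 134 [ 0.503 -0.089  0.25 ]
gate2 312 133 [0.523 0.034 0.25 ]
or2 313 134 [0.471 0.299 0.25 ]
[(215, 59), (212, 59), (212, 58), (213, 59)] 9.4417
rack (array([298, 119,  15,  38, 325], dtype=int32), array([305.53230769, 140.12923077]), ((305.0549011230469, 137.993896484375), (36.88413619995117, 12.03703784942627), 83.6598129272461))
or2 (array([305, 114,  17,  55, 451], dtype=int32), array([313.40133038, 147.62084257]), ((313.20294189453125, 141.0297088623047), (55.02555847167969, 12.338461875915527), 84.2894058227539))
cap (array([310, 146,  20,  38, 399], dtype=int32), array([319.3283208 , 164.45864662]), ((319.5712890625, 164.72494506835938), (11.467878341674805, 37.61275100708008), 19.29004669189453))
cap2 (array([304, 111,  24,  45, 551], dtype=int32), array([315.34119782, 133.1415608 ]), ((315.1968078613281, 133.24887084960938), (12.646246910095215, 44.59820556640625), 19.653823852539062))
fit (array([354, 156,  30,  33, 773], dtype=int32), array([368.90426908, 171.47218629]), ((368.262451171875, 171.98617553710938), (32.1660041809082, 28.69712257385254), 86.98721313476562))
stub2 (array([307, 142,  14,  14,  46], dtype=int32), array([313.5       , 149.26086957]), ((313.4000244140625, 148.1999969482422), (15.17893123626709, 8.854375839233398), 71.56504821777344))
```

View pics/m3.png

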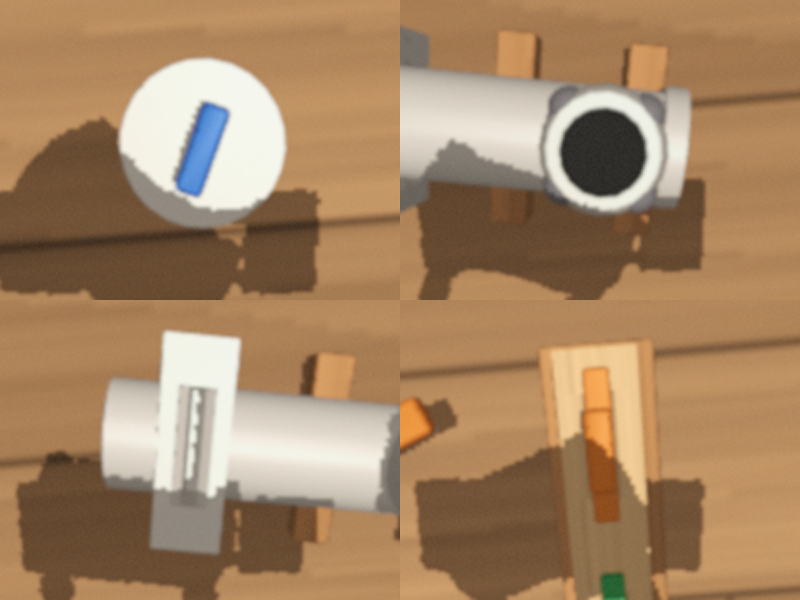

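The crops show:
- the whole housing top, with corners at crop (163,31), (240,38), (219,254) and (150,247)
- the slot mouth, running from (198,87) to (189,205)
- the seal disc at (603,152)
- the orange bar, from (597,368) to (607,521)
- the blue bar

I'll cast these to points and compare sizes.

```bash
python3 - <<'E'
import pickle;from h import *
d=pickle.load(open("d2.pkl","rb"))
def P(n,pts,z,base): 
    o=d[n]["off"];return np.array([onz(d[n],o[0]+(x-base[0])/2-.25,o[1]+(y-base[1])/2-.25,z) for x,y in pts])
ang=lambda v:np.degrees(np.arctan2(v[1],v[0])).round(1)
L=lambda v:round(1000*np.linalg.norm(v),1)
H=P("gate2",[(163,331),(240,338),(219,554),(150,547)],.105,(0,300))
print("house",H.mean(0).round(4),[L(H[i]-H[i-1]) for i in range(4)],ang(H[0]-H[3]),ang(H[1]-H[2]))
S=P("gate2",[(180,386),(217,388),(206,506),(171,504)],.105,(0,300))
print("mouth",S.mean(0).round(4),[L(S[i]-S[i-1]) for i in range(4)],ang(S[0]-S[3]),ang(S[1]-S[2]))
# seal, rim by threshold
for n,z in(("stub2",.127),("fit",.127)):
    c=d[n];g=cv2.cvtColor(c["pixels"],cv2.COLOR_BGR2GRAY);u,v=map(int,proj(c,(.563,-.088,z)))
    m=(g<75).astype(np.uint8);k=np.zeros_like(m);cv2.circle(k,(u,v+4),24,1,-1);m&=k
    q,l,s,ce=cv2.connectedComponentsWithStats(m);i=1+np.argmax(s[1:,4]);(x,y),(a,b),_=cv2.fitEllipse(cv2.findContours((l==i).astype(np.uint8),0,1)[0][0])
    p=onz(c,x,y,z);print(n,p.round(4),"diam mm",np.round(np.array([a,b])*1000*(c["t"]+c["R"]@p)[2]/c["fx"],1),s[i])
B=P("or2",[(597,368),(607,521)],.075,(400,300));print("bar",B.mean(0).round(4),L(B[0]-B[1]),ang(B[0]-B[1]))
G=P("or2",[(586,410),(612,410),(617,493),(592,493)],.107,(400,300));print("grip",G.mean(0).round(4),[L(G[i]-G[i-1]) for i in range(4)],ang(G[0]-G[3]),ang(G[1]-G[2]))
R=P("or2",[(541,348),(652,341)],.065,(400,300));print("rack end",R.mean(0).round(4),L(R[0]-R[1]))
for n in("cap","cap2"):
    c=d[n];m=cv2.inRange(cv2.cvtColor(c["pixels"],cv2.COLOR_BGR2HSV),(100,110,50),(125,255,255));k=np.zeros_like(m);u,v=map(int,proj(c,(.47,-.28,.06)));cv2.circle(k,(u,v),40,255,-1)
    r=cv2.minAreaRect(cv2.findNonZero(m&k));bx=cv2.boxPoints(r);b=np.array([onz(c,*p,.063) for p in bx])
    e=[L(b[i]-b[i-1]) for i in range(4)];j=int(np.argmax(e));print(n,b.mean(0).round(4),e,ang(b[j]-b[j-1]))
E
```

```text
house [0.5853 0.0395 0.105 ] [np.float64(100.1), np.float64(34.9), np.float64(100.8), np.float64(34.6)] -9.7 -9.8
mouth [0.5854 0.0391 0.105 ] [np.float64(54.9), np.float64(17.1), np.float64(55.0), np.float64(17.1)] -10.1 -10.1
stub2 [ 0.5629 -0.0884  0.127 ] diam mm [35.6 36.2] [ 293  114   41   43 1364]
fit [ 0.5632 -0.0875  0.127 ] diam mm [35.5 36.8] [353 155  35  34 928]
bar [0.53   0.2997 0.075 ] 78.4 -1.0
grip [0.5298 0.2994 0.107 ] [np.float64(38.6), np.float64(12.1), np.float64(38.6), np.float64(12.1)] -1.0 -1.0
rack end [0.581  0.2984 0.065 ] 57.3
cap [ 0.4717 -0.2827  0.063 ] [np.float64(13.3), np.float64(42.7), np.float64(12.9), np.float64(42.8)] 157.6
cap2 [ 0.4709 -0.2823  0.063 ] [np.float64(12.5), np.float64(41.1), np.float64(12.0), np.float64(41.2)] 156.4
```

All sizes and the 130 mm gate-to-stub spacing check out, so I'll take the blade.

```bash
python3 - <<'E'
from workcell import bot
from h import *;import pickle
r=np.radians
bot.set_gripper(.5,25)
bot.goto((.530,.2995,.16),down(r(-91)))
bot.line_to((.530,.2995,.097),max_speed=.08)
bot.set_gripper(0,25)
print("grip",bot.current_opening()*92,bot.current_grip_force(),bot.current_contact_force())
bot.line_to((.530,.2995,.25),max_speed=.12)
print(bot.current_opening()*92,bot.current_grip_force(),bot.current_contact_force())
bot.goto((.5853,.0393,.25),down(r(-100)));bot.hold(.2)
c=bot.read_camera("wrist");s=bot.read_camera("side");pickle.dump((c,s),open("d3.pkl","wb"))
print(np.round(bot.current_ee_pos(),4),bot.current_clock(),proj(c,(.5853,.0393,.163)),proj(s,(.5853,.0393,.2)))
u,v=map(int,proj(s,(.5853,.0393,.17)))
o=np.hstack([cv2.resize(c["pixels"][130:400,200:440],(480,540)),cv2.resize(s["pixels"][v-90:v+90,u-53:u+53],(318,540))]);cv2.imwrite("pics/m4.png",o)
E
```

```text
grip 13.802741509072536 24.998149573802948 [ 0.6975143  -0.04069323  0.63271413]
13.619202500321686 24.99745488166809 [ 0.78659121  0.20543234 -1.76895097]
[0.5853 0.0403 0.25  ] 15.0417 (np.float64(321.25414783287914), np.float64(212.4028383557834)) (np.float64(313.123586990477), np.float64(200.85976648764634))
```

View pics/m4.png

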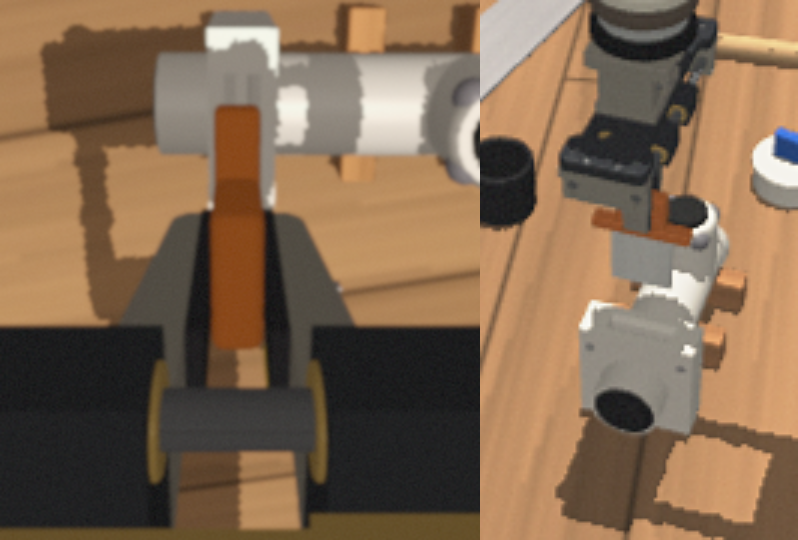

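The blade hangs straight in the fingers, with the far end of the bar at wrist px about (318.5,183), and it is lined up over the housing. I'll check the along-blade offset, then lower it with force guarding.

```bash
cat > guard.py <<'E'
from workcell import bot
import numpy as np
def lower(xy,z0,z1,step,fmax,speed=.04,rot=None):
    z=z0
    while z>z1+1e-6:
        z=max(z-step,z1);bot.line_to((xy[0],xy[1],z),rot,max_speed=speed);f=bot.current_contact_force()
        if f[2]>fmax or np.hypot(*f[:2])>fmax: break
    return z,np.round(f,1),np.round(bot.current_ee_pos(),4)
E
python3 - <<'E'
from guard import *;from h import *;import pickle
c,s=pickle.load(open("d3.pkl","rb"))
e=onz(c,318.5,182.7,.228);p=np.array(bot.current_ee_pos());v=(e-p)[:2];a=np.radians(-10);
along=v@[np.cos(a),np.sin(a)];print("end along",along,"across",v@[-np.sin(a),np.cos(a)],p.round(4))
dx=along-.040
if abs(dx)>.004: raise SystemExit("check")
xy=np.array([.5853,.0393])
bot.line_to((*xy,.20),max_speed=.08);bot.hold(.2);print(np.round(bot.current_ee_pos(),4),bot.current_contact_force())
print(lower(xy,.20,.175,.005,8));print(lower(xy,.175,.139,.003,8))
print(bot.current_clock())
E
```

```text
end along 0.04068461929402458 across 0.0015014432765291033 [0.5853 0.0403 0.25  ]
[0.5857 0.0393 0.2007] [ 0.27897938 -0.45623278 -0.67770775]
(0.175, array([ 0.4,  0.2, -1.1]), array([0.585 , 0.0394, 0.1745]))
(0.139, array([ 0.2,  0.3, -1.4]), array([0.5851, 0.0393, 0.1387]))
20.3917
```

```bash
python3 - <<'E'
from guard import *;from h import *;import pickle
xy=(.5853,.0393);r=np.radians
print(lower(xy,.139,.1345,.001,4))
bot.set_gripper(.35);print(bot.current_opening(),bot.current_contact_force())
bot.line_to((*xy,.24),max_speed=.12)
s=bot.read_camera("side")
bot.goto((.4713,-.2825,.20),down(r(-113)));bot.hold(.1)
c=bot.read_camera("wrist");g=bot.read_camera("scene");pickle.dump((c,s,g),open("d4.pkl","wb"));print(bot.current_clock(),bot.current_joints())
m=cv2.inRange(cv2.cvtColor(c["pixels"],cv2.COLOR_BGR2HSV),(100,110,40),(125,255,255));print(cv2.minAreaRect(cv2.findNonZero(m)),proj(c,(.4713,-.2825,.063)))
u,v=map(int,proj(s,(.5853,.0393,.12)))
cv2.imwrite("pics/m5.png",np.hstack([cv2.resize(s["pixels"][v-60:v+60,u-60:u+60],(480,480)),cv2.resize(c["pixels"][120:400,220:407],(320,480))]))
E
```

```text
(0.136, array([-2.3,  0.3,  6. ]), array([0.5855, 0.0393, 0.1371]))
0.35061691641102205 [-0.2923147  -0.09733424  0.24151118]
24.1583 [-7.58132210e-01  1.19886304e-01  1.70649271e+00  1.08593290e-04
  1.31492719e+00  1.21237943e+00]
((321.0, 193.5), (45.0, 12.0), 90.0) (np.float64(320.4963285163529), np.float64(196.33959832378807))
```

View pics/m5.png

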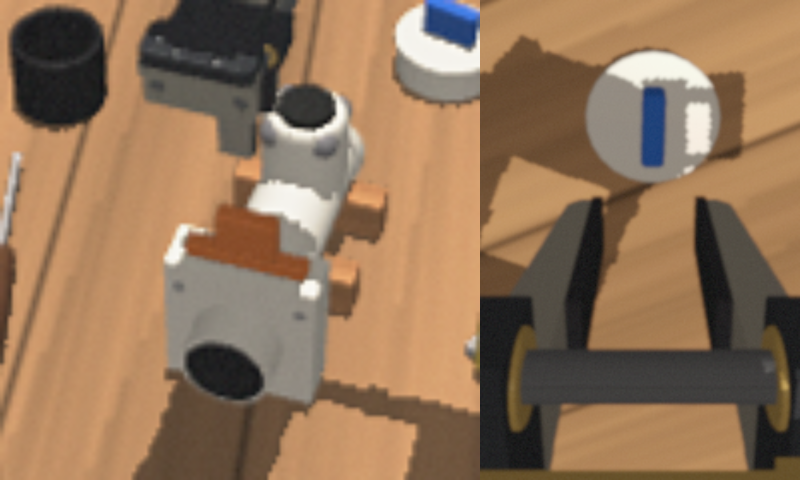

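The blade is home, with its bar flush on the housing, and released. The cap bar is lined up between the fingers, so I'll grasp it, lift it and measure the disc relative to the tool.

```bash
python3 - <<'E'
from guard import *;from h import *;import pickle
r=np.radians
c=pickle.load(open("d4.pkl","rb"))[0];q=onz(c,321,193.5,.063);print("bar",q.round(4))
xy=(.4718,-.2828)
bot.line_to((*xy,.11),max_speed=.15)
print(lower(xy,.11,.0545,.02,5,.06))
bot.set_gripper(0,45)
print(bot.current_opening()*92,bot.current_grip_force(),bot.current_contact_force())
bot.line_to((*xy,.25),max_speed=.12)
bot.goto((.5630,-.0882,.23),down(r(-113)));bot.hold(.3)
c=bot.read_camera("wrist");s=bot.read_camera("side");g=bot.read_camera("scene");pickle.dump((c,s,g),open("d5.pkl","wb"))
p=np.array(bot.current_ee_pos());print(p.round(4),bot.current_clock(),bot.current_contact_force())
u,v=map(int,proj(s,(*p[:2],.19)))
cv2.imwrite("pics/m6.png",np.hstack([cv2.resize(c["pixels"][100:400,200:440],(480,600)),cv2.resize(s["pixels"][v-100:v+100,u-53:u+53],(318,600))]))
print(proj(c,(p[0],p[1],p[2]-.021)))
E
```

```text
bar [ 0.4738 -0.2841  0.063 ]
(0.0545, array([-0.1,  0.9,  0.2]), array([ 0.4714, -0.2825,  0.0539]))
13.856108468701835 44.99330699443817 [-0.27687093 -0.14662741  0.06785987]
[ 0.5629 -0.0887  0.2301] 29.7917 [ 0.61621146 -0.18864885 -1.41085597]
(np.float64(318.98325377421276), np.float64(247.0623792898825))
```

View pics/m6.png

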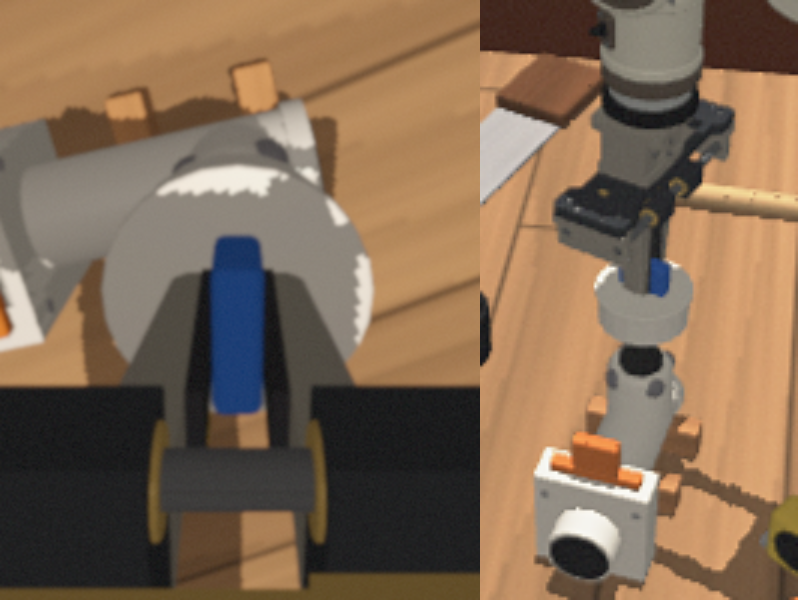

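The held cap is level over the stub. Its far edge is at px (318.5,181.5) and its side extremes are at columns 251.5 and 386.5. I'll compute the grip offset.

```bash
python3 - <<'E'
from guard import *;from h import *;import pickle
c,s,g=pickle.load(open("d5.pkl","rb"));p=np.array([.5629,-.0887,.2301])
a=np.radians(-23);X=np.array([np.cos(a),np.sin(a)]);Y=np.array([-X[1],X[0]])
def rel(u,v,z):
    q=(onz(c,u,v,z)-p)[:2];return (q@X*1000).round(1),(q@Y*1000).round(1)
zt=p[2]-.021
print("far (42.5)",rel(318.3,181.2,zt));
for r in(235,240,245,250):print("sides",r,rel(251.3,r,zt),rel(386.3,r,zt))
# row where edge is extremal ray-based centre; bar ends at top z
print("bar far(22)",rel(318.5,218.3,p[2]+.009),"near",rel(318.5,306.5,p[2]+.009))
# the same via the side view: disc extremes by grey mask not needed; print predicted centre
print(proj(s,(p[0],p[1],zt)))
E
```

```text
far (42.5) (np.float64(41.8), np.float64(0.4))
sides 235 (np.float64(8.2), np.float64(41.4)) (np.float64(8.1), np.float64(-41.2))
sides 240 (np.float64(4.8), np.float64(41.7)) (np.float64(4.8), np.float64(-41.4))
sides 245 (np.float64(1.5), np.float64(41.9)) (np.float64(1.4), np.float64(-41.6))
sides 250 (np.float64(-1.9), np.float64(42.1)) (np.float64(-2.0), np.float64(-41.8))
bar far(22) (np.float64(29.8), np.float64(0.3)) near (np.float64(-21.3), np.float64(0.4))
(np.float64(328.646268862296), np.float64(164.69209759147685))
```

The cap is centred in the hand within 1 mm. Now I'll press it on, logging force against depth.

```bash
python3 - <<'E'
from guard import *
xy=(.5630,-.0882)
print(lower(xy,.23,.182,.012,6,.08))
z=.182;snap=False
while z>.140:
    z-=.001;bot.line_to((*xy,z),max_speed=.03)
    f=np.array(bot.current_contact_force());p=np.array(bot.current_ee_pos())
    print(round(z,4),p.round(4),f.round(1))
    if f[2]>26 or np.hypot(f[0],f[1])>12:break
    if p[2]<.1535 and f[2]>7:break
bot.hold(.2);print(np.round(bot.current_ee_pos(),4),np.round(bot.current_contact_force(),1),bot.current_clock())
E
```

```text
(0.182, array([ 0. , -0.1, -0.7]), array([ 0.5625, -0.088 ,  0.1811]))
0.181 [ 0.5631 -0.0882  0.1812] [ 0.5  0.6 -1.3]
0.18 [ 0.563  -0.0882  0.18  ] [-0.3 -0.3  0. ]
0.179 [ 0.5629 -0.0882  0.1789] [ 0.  -0.9 -0.2]
0.178 [ 0.5629 -0.0882  0.1779] [-0.5  0.4  0.3]
0.177 [ 0.563  -0.0882  0.1769] [ 0.8  0.5 -1.8]
0.176 [ 0.5629 -0.0882  0.1759] [ 0.1 -0.3 -1.6]
0.175 [ 0.5629 -0.0882  0.1749] [ 0.  -0.5 -1.4]
0.174 [ 0.5629 -0.0882  0.1739] [-0.4 -0.6 -1.6]
0.173 [ 0.563  -0.0882  0.1729] [ 0.3 -0.2 -0.7]
0.172 [ 0.5632 -0.0884  0.1722] [ 0.9 -0.9  0.6]
0.171 [ 0.5634 -0.0886  0.1714] [ 0.7 -1.3  0.6]
0.17 [ 0.5634 -0.089   0.1706] [ 0.6 -3.   3. ]
0.169 [ 0.5636 -0.0892  0.1701] [-0.7 -4.7  5.8]
0.168 [ 0.5637 -0.0893  0.1698] [-1.4 -3.8  9.2]
0.167 [ 0.5639 -0.0892  0.1694] [-1.6 -3.6 10.5]
0.166 [ 0.5641 -0.0892  0.1687] [-2.2 -3.6 11.9]
0.165 [ 0.5643 -0.0892  0.1678] [-1.5 -3.3 11.8]
0.164 [ 0.5642 -0.0892  0.1665] [-0.9 -2.9 11.1]
0.163 [ 0.5638 -0.0891  0.1647] [-0.8 -3.4  5.7]
0.162 [ 0.5633 -0.0888  0.1621] [ 2.2 -5.6  1.9]
0.161 [ 0.563  -0.0887  0.1597] [ 4.4 -6.3 -5.9]
0.16 [ 0.5627 -0.0887  0.1578] [  4.4  -6.8 -10.5]
0.159 [ 0.5627 -0.0889  0.1563] [  6.6  -7.4 -10.7]
0.158 [ 0.5624 -0.0884  0.1553] [  5.4  -6.5 -10.8]
0.157 [ 0.5624 -0.0884  0.1548] [ 4.2 -6.1 -7.6]
0.156 [ 0.5626 -0.0883  0.1543] [ 3.8 -6.3 -4.4]
0.155 [ 0.5628 -0.0883  0.1539] [ 4.  -4.3 -2. ]
0.154 [ 0.563  -0.0884  0.1535] [ 2.3 -5.3 -1.1]
0.153 [ 0.5632 -0.0884  0.153 ] [ 3.  -5.3  1.4]
0.152 [ 0.5632 -0.0884  0.1523] [ 1.5 -5.   4.3]
0.151 [ 0.5632 -0.0884  0.1517] [ 1.1 -4.9  6.7]
0.15 [ 0.5633 -0.0884  0.1511] [-0.8 -4.2  8.2]
[ 0.5633 -0.0884  0.1511] [-0.4 -4.9  7.9] 39.1917
```

It snapped at about z = 0.157, and the seal is now squeezed about 2 mm. One small step brings it to 10 N, then I'll check it settles and hand in.

```bash
python3 - <<'E'
from workcell import bot
import numpy as np,cv2
z=.150
while z>.1475:
    z-=.0005;bot.line_to((.5630,-.0882,z),max_speed=.02);bot.hold(.3)
    f=bot.current_contact_force();print(z,np.round(bot.current_ee_pos(),4),np.round(f,1),bot.current_grip_force())
    if f[2]>9.5:break
bot.hold(1);print(np.round(bot.current_ee_pos(),4),np.round(bot.current_contact_force(),1),bot.current_clock())
s=bot.read_camera("side")["pixels"];g=bot.read_camera("scene")["pixels"]
cv2.imwrite("pics/m7.png",np.hstack([cv2.resize(s[120:300,230:430],(440,396)),cv2.resize(g[130:290,240:385],(358,396))]))
E
```

```text
0.1495 [ 0.5633 -0.0884  0.1508] [-0.7 -4.2 10.3] 44.99575853347778
[ 0.5633 -0.0884  0.1508] [-2.2 -4.5  9.6] 40.7417
```

View pics/m7.png

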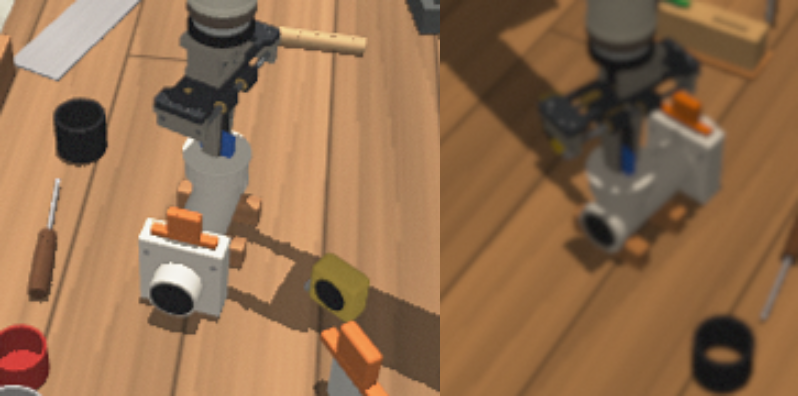

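The blade is seated in the housing, the cap is snapped on level and still held with a steady push of about 10 N, and the bystanders in view are undisturbed.

```bash
python3 -c "
from workcell import bot
print(bot.job_done())"
```

```text
the job is handed in; nothing more can be done
None
```

The job is handed in, though no verdict came back: the orange blade is home in the gate slot and released, and the cap is snapped on the stub and still held with a steady push of about 10 N, after about 41 s of the 72 s allowed.

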